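Clear the bottle, then lock the lamp pivot's castle nut with a slot on the pin hole

TASK

Slide the tall green bottle along the table onto the blue ring printed on the paper, without lifting or tipping it, so that there is room at the lamp pivot. Then tighten the castle nut on the pivot clockwise until you feel it bite, and carry on only to the first slot that lines up with the pin hole through the stud (the yellow line on the stud's end shows the hole's direction), without backing it off. Leave the cotter pin and everything else on the table where they are.

Things in the scene. Friction and masses are not known exactly. Their poses are not given: they have to be found in the camera images.
- bottle: loose empty wine bottle of dark green glass, upright: body 74 mm in diameter up to 175 mm high, then a shoulder and a thin neck, 296 mm in all, about 0.6 kg. Origin: centre of its underside, on the table. It starts close in front of the pivot, on the far side from the robot; pushed higher than about 60 mm it may topple.
- mark: flat blue ring, 112 mm in diameter, with a small cross at its centre, printed on the white paper. Origin: its centre, on the table. The bottle's foot belongs inside the ring.
- pivot: fixed black lamp pivot: foot plate 90 x 84 x 12 mm and a post; from the post a flat grey boom 44 mm wide (its top 52 mm above the table) runs 230 mm along the pivot's +y to a black lamp head 68 mm thick, 82 mm high. Origin: centre of the foot's underside, straight below the nut's axis. Its z is up, its x away from the robot at yaw 0.
- nut: bright hexagonal castle nut, axis upright: 46 mm across flats, flats 24 mm high (66 to 90 mm above the table), on top a 44 mm crown to 102 mm with six 7 mm slots, one above the middle of each flat. Origin: on the axis, 66 mm up, fixed when it turns. x points through a slot, squarely out of a flat; the others follow every 60 degrees. Below: 44 mm washer and collar.
- slot_a (a point): point on the nut's axis at the slots' mid-height, 96 mm above the table; its x axis runs through one facing pair of slots (the nut's x). The nut tightens clockwise seen from above (yaw falls). It runs easily (0.03 N m) over an unknown 0.6 to 1.7 rad, then bites: from there it takes about 0.5 N m and stays where it is left, springing back 0.04 rad at most.
- slot_b (a point): the same for the pair of slots 60 degrees anticlockwise from slot_a. From the bite, the first of the six slots lines up after another 0.35 to 0.8 rad; going on to the next slot overtightens the nut, and turned back it is loose again.
- slot_c (a point): the same for the pair of slots 120 degrees anticlockwise from slot_a. (nut_c9 and washer_c1, where mentioned, are unseen spots in the nut and in the washer under it that meet when it bites.)
- stud: fixed dark threaded stud, 29 mm in diameter, through the nut, its end 104 mm above the table with a yellow painted line 4.5 mm wide across it. Origin: on the axis, 52 mm above the table. Its x axis runs along the 4.4 mm cotter pin hole, which crosses it at the height of the slots, parallel to the yellow line.
- tape: loose roll of tape lying flat, 90 mm in diameter, 20 mm high; origin: centre of its underside. Bystander.
- marker: loose black marker pen lying down, 135 mm long, 15 mm thick, along its x; origin: near its middle, on the table. Bystander.
- jar: loose clear jar with black cap, 64 mm in diameter, 75 mm high; origin: centre of its underside. Bystander.
- vial: loose clear vial with steel cap, 32 mm in diameter, 55 mm high; origin: centre of its underside. Bystander.
- spray: loose blue spray can, 52 mm in diameter, 170 mm high; origin: centre of its underside. Bystander.
- magnifier: loose stand magnifier: foot 70 x 70 mm, a post and a lens ring 96 mm high; origin: centre of its underside. Bystander.
- cotter: loose steel cotter pin for the next job, lying flat, 57 mm long, 8 mm wide, 4 mm high, along its x; origin: on the table below its shank's middle. Bystander.

How it is judged:
On the way, in this order (a step that is already met when the one before it is completed fails the run):
1. the bottle has been slid onto the ring and stands upright there (horizontal distance between bottle and mark below 0.022 m and angle between bottle's own z axis and vertical below 0.05 rad), for 0.3 s.
2. the nut has been tightened until it bites (distance between nut_c9 and washer_c1 below 0.001 m), for 0.1 s.
At the end, for the whole second after the job is handed in: The bottle stands upright and still with its axis within 22 mm of the ring's centre; the nut is still biting (not backed off by more than about 0.1 rad) and at rest with one of its slots within 0.12 rad of the pin hole's direction, the first such position beyond the bite (all of step 1 and angle between the x axis of any of slot_a, slot_b, slot_c and the x axis of stud, either way round below 0.12 rad and distance between nut_c9 and washer_c1 below 0.0018 m and linear speed of bottle below 0.01 m/s and angular speed of nut below 0.05 rad/s); the robot touches nothing.
It fails at once if the bottle tipped by more than 0.3 rad (angle between bottle's own z axis and vertical above 0.3 rad).
It fails at once if the bottle lifted off the table by more than 15 mm (height (world z) of bottle above 0.015 m).
It fails at once if the nut overtightened: turned more than about 1.1 rad past its bite (distance of washer_c1 from where it was at the start of the episode above 0.019 m).
It fails at once if a bystander (tape, marker, jar, vial, spray can, magnifier, cotter pin) moved by more than 30 mm (distance of any of tape, marker, jar, vial, spray, magnifier, cotter from where it was at the start of the episode above 0.03 m).
It fails at once if the jar, vial, spray can or magnifier knocked over (angle between any of jar, vial, spray, magnifier's own z axis and vertical above 0.5 rad).
It also fails if it takes over 70 s, if anything falls off the work surface, if the arm or the gripper's body presses on something with over 40 N, if the wrist force passes 120 N, or if a joint passes its speed limit or range.

ROBOT

A 7-joint arm with a two-finger parallel gripper is mounted at the origin on the work surface. World frame = base frame: x ahead of the robot, y to its left, z up, the work surface at z = 0. Lengths are in m, angles in rad, forces in N, time in s.
With the tool pointing down it reaches from about 0.4 to 0.875 m from the base axis. Payload 6.5 kg.
Tool frame: the origin (TCP) lies between the finger pads; the fingertips stand 22 mm ahead of it and the grasp point (between the pads) lies 3 mm ahead of it (robot.tip_reach is the distance from the TCP to the fingertips, in m); z points along the fingers, y is the line along which they close (so a half turn about z gives the same grasp; the last joint's range is limited). The gripper opens to 88 mm and grips with 3 to 60 N. Pads are 18 mm wide; open, the fingers measure 123 mm over their backs; the gripper's body (75 mm by 187 mm) begins 45 mm behind the grasp point.
Start: joints at [-0.066, 0.536, -0.004, 1.538, 0.003, 1.067, -0.071], TCP at [0.65, 0, 0.261] pointing down, gripper open.
Joint ranges: [-2.7, 2.7], [-0.37, 2.16], [-1.27, 1.26], [0.24, 2.4], [-1.31, 4.45], [0.19, 1.91], [-2.76, 2.76]. Speed limits (rad/s): [2.39, 2.39, 3.14, 3.14, 3.14, 3.14, 3.14].

INTERFACE

Orientations are given as a unit quaternion [x, y, z, w].
In Python, from bench import robot gives the robot as it stands.
- The arm moves only by the shell command python3 nudge.py 'ROWS' [FORCE]. ROWS is a JSON list of rows, 1 to 12 of them, each of 5 numbers: the finger opening in m, then dx, dy, dz in m, then a turn about the tool's z in rad; each row shifts and turns the commanded pose from where the row before left it, along the tool's axes as they then stand; what a row does not reach is not made up. A row lasts 1/12 s, in which the tool goes at most 0.0417 m and 0.125 rad, less where a joint would pass 70% of its speed; a pose out of reach is approached as far as the arm can. The fingers move at their own pace and stop on an object; FORCE is the grip in N (left out, the last holds). Time passes only in rows, so rows that do not move let the fingers close. It prints the time, the measured TCP pose, the force, the opening and the grip force at its end.
- robot.sense(): the state, without advancing time (a new reading comes with each control period).
- robot.capture(name): name is "scene" or "side" or "wrist"; returns a dict with "color" (400x640x3 uint8, blue, green, red), "mtx" (3x3 intrinsics, pixels), "R" (3x3) and "t" (3): a world point X has camera coordinates R X + t; the wrist camera has in their place "T_tool_cam" (4x4, takes a point from camera to tool coordinates, whose origin is the TCP and whose axes are the flange's). Camera axes: x right, y down, z forward; pixel columns grow to the right and rows downward; lengths in m; the calibration is good to about 2 mm. A picture is of the moment at which its call begins: read the wrist's pose just before it. There is no depth.
- robot.sign_off(): hands the job in; it is judged then, once.
The state is a dict: "t": time; "joints": joint angles; "joint_vel": joint speeds; "joint_torque": joint torques, N m; "tcp_pos": TCP position; "eef_rot": TCP orientation; "force": force on the tool from outside, world axes, zero at the start; "torque": the same for the moment, N m; "gripper_width": finger opening in m; "grip_force": force on a finger pad.
Only numpy, scipy, OpenCV 4.12 (cv2) and the standard library are available. Lean on these libraries where they do the work, as an engineer would, in place of code of your own. Each camera call takes 0.05 s, during which the arm holds its last target. There are 200 camera calls.

## Working session

There is one attempt and no reset: what is moved stays moved. The work goes in short steps, Python scripts to look and compute and a shell command to move; the robot and the scene stay as the last step left them, time stands still between calls to the robot, and variables do not carry over. Pictures are saved under pics/ and viewed, at most 10 in all, crops included, and the job is handed in when it is done.

```bash
ls; mkdir -p pics; python3 - <<'E'
from bench import robot
import cv2,numpy as np
s=robot.sense();print(s['t'],s['tcp_pos'],s['eef_rot'],s['gripper_width'])
for n in("scene","side","wrist"):
    c=robot.capture(n);cv2.imwrite(f"pics/{n}0.png",c["color"])
    np.savez(f"pics/{n}0.npz",**{k:v for k,v in c.items()})
    print(n,c["mtx"].tolist(), c.get("T_tool_cam"), c.get("t"))
E
```

```text
bench.py
nudge.py
pics
0.0 [ 6.49411465e-01 -2.29974211e-06  2.59814932e-01] [ 7.07058253e-01  7.07154737e-01 -6.81035331e-04 -5.83861672e-04] 0.08815361151326057
scene [[476.9355656563468, 0.0, 320.74074902899486], [0.0, 476.9355656563468, 204.50738565933582], [0.0, 0.0, 1.0]] None [-0.3749532  -0.31517118  1.39147701]
side [[428.3124811448432, 0.0, 321.85398026741353], [0.0, 428.3124811448432, 201.484570663324], [0.0, 0.0, 1.0]] None [0.50855423 0.29144343 0.99828636]
wrist [[284.0598272100975, 0.0, 317.0227799118247], [0.0, 284.0598272100975, 204.7401458296481], [0.0, 0.0, 1.0]] [[-1.14929775e-03 -9.51701519e-01 -3.07022635e-01  8.02678476e-02]
 [ 9.99999112e-01 -1.30106066e-03  2.89635563e-04  4.59121135e-04]
 [-6.75101677e-04 -3.07022029e-01  9.51702169e-01 -1.24392160e-01]
 [ 0.00000000e+00  0.00000000e+00  0.00000000e+00  1.00000000e+00]] None
```

View pics/scene0.png

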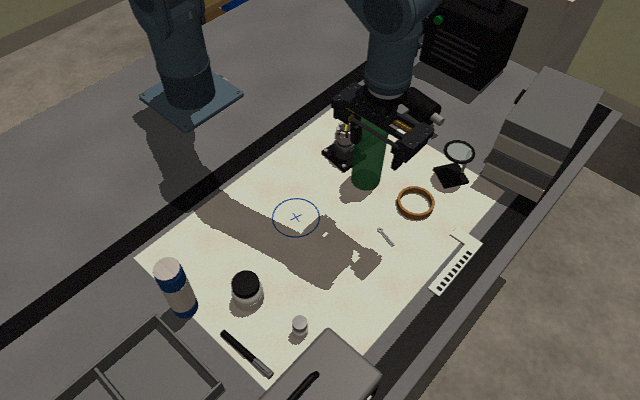

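View pics/side0.png

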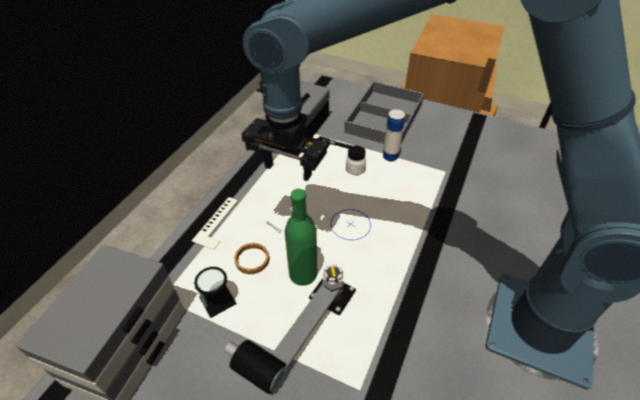

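View pics/wrist0.png

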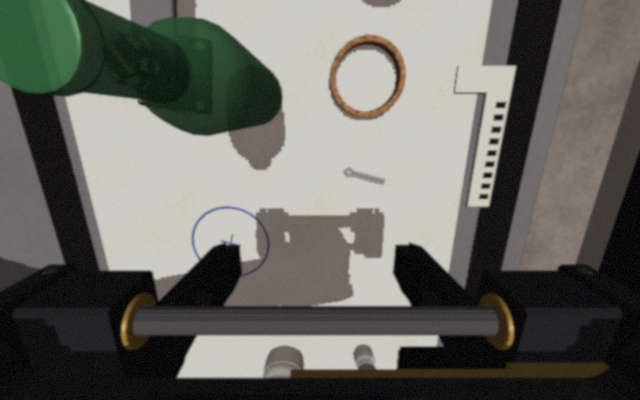

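The scene image shows the ring at (296,217), the bottle's foot at about (366,185), the tape at (415,202) and the cotter at (385,237). The side image shows the ring at (350,224), the bottle's foot at about (303,280), the nut at (333,275) and the lamp head at (258,365). The wrist image confirms that image up is +y and image right is +x.

```bash
cat > h.py <<'E'
import numpy as np,cv2
from scipy.spatial.transform import Rotation as Ro
def cam(c,s=None):
    if "R" in c: R=np.array(c["R"]);t=np.array(c["t"])
    else:
        W=np.eye(4);W[:3,:3]=Ro.from_quat(s["eef_rot"]).as_matrix();W[:3,3]=s["tcp_pos"]
        M=np.linalg.inv(W@np.array(c["T_tool_cam"]));R=M[:3,:3];t=M[:3,3]
    return np.array(c["mtx"]),R,t
def ray(cm,px,z):
    K,R,t=cm;o=-R.T@t;d=R.T@np.linalg.solve(K,[px[0],px[1],1.])
    return o+d*(z-o[2])/d[2]
def proj(cm,X):
    K,R,t=cm;p=K@(R@np.asarray(X,float)+t);return p[:2]/p[2]
def blobs(mask,amin=15):
    n,l,st,ce=cv2.connectedComponentsWithStats(mask.astype(np.uint8));
    return [(st[i,4],ce[i].round(1),st[i,:4].tolist(),l==i) for i in range(1,n) if st[i,4]>=amin]
E
python3 - <<'E'
from h import *
for n in("scene","side"):
    c=dict(np.load(f"pics/{n}0.npz"));cm=cam(c);im=c["color"];b,g,r=[im[...,i].astype(int) for i in range(3)]
    o=-cm[1].T@cm[2];print(n,"cam",o.round(3))
    box={"scene":(270,190,325,245),"side":(325,205,375,245)}[n]
    m=np.zeros(b.shape,bool);m[box[1]:box[3],box[0]:box[2]]=True
    m&=(b-r>25)
    ys,xs=np.nonzero(m);e=cv2.fitEllipse(cv2.convexHull(np.c_[xs,ys].astype(np.int32)))
    print("ring",e,ray(cm,e[0],0).round(4))
    hsv=cv2.cvtColor(im,cv2.COLOR_BGR2HSV)
    gm=(hsv[...,0]>45)&(hsv[...,0]<85)&(hsv[...,1]>100)
    B=sorted(blobs(gm,200),key=lambda q:-q[0])
    for q in B[:3]:
        print("green",q[0],q[1],q[2])
    q=[q for q in B if q[2][1]>90][0]; mm=q[3]
    # tangent foot: lowest pixel -> near rim
    P=np.argwhere(mm)[:,::-1]; G=np.array([ray(cm,p,0)[:2] for p in P])
    d=np.linalg.norm(G-o[:2],axis=1);i=d.argmin()
    # lateral: bearing extents of lower part
    az=np.arctan2(*(G-o[:2]).T[::-1]); 
    low=d<d.min()+0.09
    a=(az[low].min()+az[low].max())/2; D=d.min()+.037
    print("bottle",P[i],(o[:2]+D*np.array([np.cos(a),np.sin(a)])).round(4),"halfw",((az[low].max()-az[low].min())/2*D).round(4))
    ym=(hsv[...,0]>18)&(hsv[...,0]<35)&(hsv[...,1]>130)&(hsv[...,2]>120)
    for q in blobs(ym,4): print("yel",q[0],q[1],q[2],ray(cm,q[1],.104).round(4))
c=dict(np.load("pics/scene0.npz"));cm=cam(c)
for nm,p,z in[("tape",(415,203),.01),("cotter",(386,237),0),("magn",(452,172),0),("jar",(246,303),0),("vial",(300,333),0),("spray",(185,314),0),("m1",(222,333),0),("m2",(271,375),0)]:print(nm,ray(cm,p,z).round(3))
E
```

```text
scene cam [ 0.994 -0.555  0.938]
ring ((295.4537353515625, 217.3784942626953), (39.35445022583008, 47.58359146118164), 87.65030670166016) [ 0.5197 -0.1044  0.    ]
green 1252 [367.3 161. ] [352, 128, 34, 62]
bottle [361 189] [0.5644 0.1035] halfw 0.0365
yel 4 [398.5 122. ] [397, 121, 4, 3] [0.5592 0.2289 0.104 ]
yel 16 [345.5 127.1] [344, 124, 4, 7] [0.474  0.1248 0.104 ]
side cam [0.264 0.636 0.93 ]
ring ((353.3447570800781, 228.6448211669922), (21.020029067993164, 38.523197174072266), 75.21189880371094) [ 0.5053 -0.0908  0.    ]
green 2074 [300.8 241.8] [286, 189, 30, 96]
bottle [304 284] [0.5703 0.0965] halfw 0.0328
yel 37 [332.9 271.2] [331, 266, 5, 11] [0.4738 0.1266 0.104 ]
tape [0.708 0.119 0.01 ]
cotter [ 0.713 -0.001  0.   ]
magn [ 0.717  0.273 -0.   ]
jar [ 0.596 -0.334  0.   ]
vial [ 0.726 -0.304  0.   ]
spray [ 0.521 -0.437  0.   ]
m1 [ 0.609 -0.412  0.   ]
m2 [ 0.743 -0.403  0.   ]
```

```bash
python3 - <<'E'
from h import *
a=cv2.imread("pics/scene0.png")[70:200,310:450];b=cv2.imread("pics/side0.png")[90:300,230:400]
a=cv2.resize(a,None,fx=2.8,fy=2.8*1.0,interpolation=2);b=cv2.resize(b,None,fx=2.4,fy=2.4,interpolation=2)
H=max(a.shape[0],b.shape[0]);o=np.zeros((H,a.shape[1]+b.shape[1],3),np.uint8);o[:a.shape[0],:a.shape[1]]=a;o[:b.shape[0],a.shape[1]:]=b
o=np.clip(o*1.6,0,255).astype(np.uint8);print(o.shape)
cv2.imwrite("pics/crop1.png",o)
c=dict(np.load("pics/side0.npz"));cm=cam(c)
for z in(0,.175,.22,.26,.296):print(z,proj(cm,(.568,.1,z)))
E
```

```text
(504, 800, 3)
0 [302.80405868 273.0440546 ]
0.175 [300.17643335 229.95059483]
0.22 [299.38474038 216.96670824]
0.26 [298.63282271 204.63514283]
0.296 [297.91342438 192.83689952]
```

View pics/crop1.png

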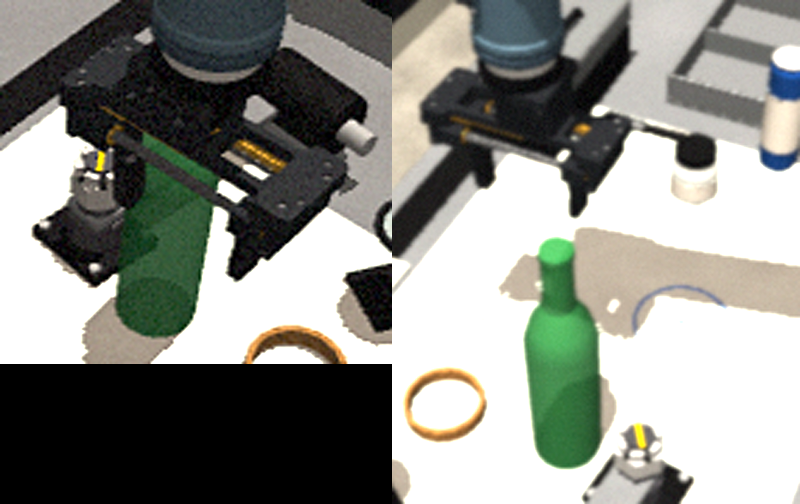

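```bash
python3 - <<'E'
from h import *
c=dict(np.load("pics/side0.npz"));cm=cam(c);hsv=cv2.cvtColor(c["color"],cv2.COLOR_BGR2HSV)
m=(hsv[...,0]>45)&(hsv[...,0]<90)&(hsv[...,1]>80)
for r in(*range(187,232,3),240,250,260,270,276,280,282,284,286):
    x=np.nonzero(m[r,270:330])[0]+270
    print(r,(x.min(),x.max()) if len(x) else None,end=' ')
print()
# predicted silhouettes of foot circle & top circle for candidate
a=np.linspace(0,2*np.pi,200)
for X in((.568,.1),(.5644,.1035),(.5703,.0965)):
  for r,z in((.037,0),(.037,.15),(.0145,.296)):
    P=np.array([proj(cm,(X[0]+r*np.cos(t),X[1]+r*np.sin(t),z)) for t in a]);print(X,z,P.min(0).round(1),P.max(0).round(1))
c=dict(np.load("pics/wrist0.npz"))
from bench import robot
s=robot.sense();cm=cam(c,s);im=c["color"].astype(int)
m=(im[...,0]-im[...,2]>25);m[:195]=0;m[300:]=0;m[:,:180]=0;m[:,290:]=0
ys,xs=np.nonzero(m);h=cv2.convexHull(np.c_[xs,ys].astype(np.int32));e=cv2.fitEllipse(h);print("wrist ring",e,ray(cm,e[0],0).round(4))
for p in((228,240),):print(ray(cm,p,0))
cs=dict(np.load("pics/side0.npz"));print("side cross",ray(cam(cs),(350.5,224.3),0))
E
```

```text
187 None 190 (np.int64(294), np.int64(303)) 193 (np.int64(292), np.int64(305)) 196 (np.int64(291), np.int64(305)) 199 (np.int64(292), np.int64(304)) 202 (np.int64(292), np.int64(304)) 205 (np.int64(293), np.int64(304)) 208 (np.int64(293), np.int64(305)) 211 (np.int64(293), np.int64(305)) 214 (np.int64(293), np.int64(305)) 217 (np.int64(291), np.int64(309)) 220 (np.int64(289), np.int64(311)) 223 (np.int64(288), np.int64(313)) 226 (np.int64(287), np.int64(313)) 229 (np.int64(286), np.int64(314)) 240 (np.int64(287), np.int64(314)) 250 (np.int64(288), np.int64(315)) 260 (np.int64(289), np.int64(315)) 270 (np.int64(290), np.int64(316)) 276 (np.int64(291), np.int64(314)) 280 (np.int64(293), np.int64(312)) 282 (np.int64(295), np.int64(310)) 284 (np.int64(299), np.int64(305)) 286 None 
(0.568, 0.1) 0 [288.4 261.1] [317.2 285.5]
(0.568, 0.1) 0.15 [284.6 224.5] [316.6 249.7]
(0.568, 0.1) 0.296 [290.9 187.8] [305.  197.9]
(0.5644, 0.1035) 0 [289.  262.6] [317.9 287.1]
(0.5644, 0.1035) 0.15 [285.2 226. ] [317.4 251.4]
(0.5644, 0.1035) 0.296 [291.6 189.4] [305.8 199.6]
(0.5703, 0.0965) 0 [288.2 259.8] [317.  284.1]
(0.5703, 0.0965) 0.15 [284.4 223.1] [316.4 248.3]
(0.5703, 0.0965) 0.296 [290.7 186.4] [304.7 196.5]
wrist ring ((220.41400146484375, 231.2255859375), (46.216304779052734, 71.05448150634766), 58.33769607543945) [ 0.5081 -0.0845  0.    ]
[ 5.17893062e-01 -9.85526297e-02 -5.55111512e-17]
side cross [ 0.51848987 -0.10212763  0.        ]
```

```bash
python3 nudge.py '[[0.088,0,0,-0.005,-0.122],[0.088,0,0,0,-0.122],[0.088,0,0,0,-0.122],[0.088,0,0,0,-0.122],[0.088,0,0,0,-0.122],[0.088,0,0,0,-0.122],[0.088,0,0,0,-0.122],[0.088,0,0,0,-0.122],[0.088,0,0,0,-0.122],[0.088,0,0,0,-0.122],[0.088,0,0,0,-0.122],[0.088,0,0,0,0]]' 10; cat >> h.py <<'E'
def to(target):
    from bench import robot
    s=robot.sense();R=Ro.from_quat(s["eef_rot"]).as_matrix()
    print("t",round(s["t"],2),"tcp",np.round(s["tcp_pos"],4),"toolx",R[:2,0].round(3),"tooly",R[:2,1].round(3),"d tool",(R.T@(np.array(target)-s["tcp_pos"])).round(4))
    return s,R
E
python3 -c "
from h import *
to((.5675,.1,.265))"
```

```text
t: 1.15
tcp_pos: [0.6498, -0.0003, 0.2653]
eef_rot: [0.112, 0.994, -0.0, -0.0]
force: [-0.6, -0.3, 0.9]
gripper_width: 0.0877
grip_force: 0.0
t 1.15 tcp [ 6.498e-01 -3.000e-04  2.653e-01] toolx [-0.975  0.223] tooly [0.223 0.975] d tool [0.1026 0.0794 0.0004]
```

```bash
python3 nudge.py '[[0.088,0,0.0397,0,0],[0.088,0,0.0397,0,0],[0.088,0,0,0,0],[0.088,0.025,0,0,0],[0.088,0.025,0,0,0],[0.088,0.025,0,0,0],[0.088,0.0276,0,0,0],[0.088,0,0,0,0],[0.088,0,0,0,0]]'; python3 - <<'E'
from h import *
from bench import robot
to((.5675,.1,.265))
a=robot.capture("side")["color"][90:300,220:390];b=robot.capture("wrist")["color"]
a=cv2.resize(a,(405,500));b=cv2.resize(b,(395,247))
o=np.zeros((500,800,3),np.uint8);o[:,:405]=a;o[:247,405:]=b
cv2.imwrite("pics/n1.png",np.clip(o*1.5,0,255).astype(np.uint8))
E
```

```text
t: 1.9
tcp_pos: [0.5672, 0.101, 0.266]
eef_rot: [0.115, 0.993, -0.0, -0.0]
force: [0.3, -1.4, -0.6]
gripper_width: 0.0878
grip_force: 0.0
t 1.9 tcp [0.5672 0.101  0.266 ] toolx [-0.974  0.228] tooly [0.228 0.974] d tool [-0.0005 -0.0009  0.001 ]
```

View pics/n1.png

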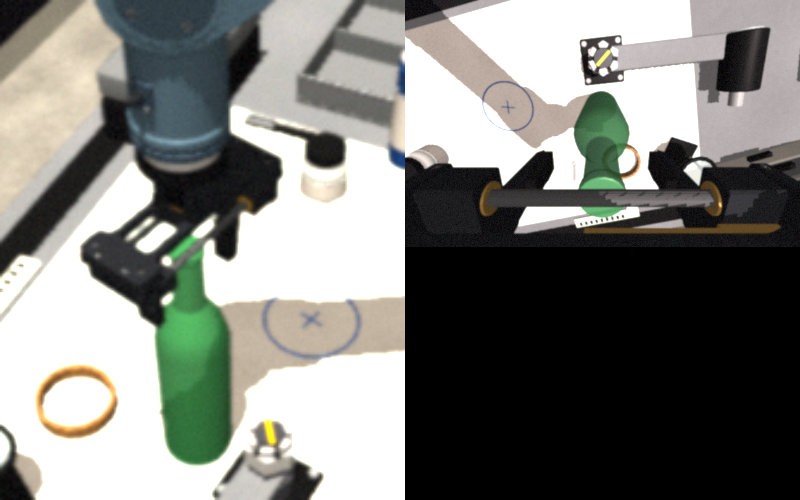

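The fingers straddle the neck: in the wrist picture their inner faces are at columns 553 and 650, and the bottle top is at 603. Closing now.

```bash
python3 nudge.py '[[0.0,0,0,0,0],[0.0,0,0,0,0],[0.0,0,0,0,0],[0.0,0,0,0,0],[0.0,0,0,0,0],[0.0,0,0,0,0],[0.0,0,0,0,0],[0.0,0,0,0,0]]' 15;python3 nudge.py '[[0.0,0,0,0,0],[0.0,0,0,0,0],[0.0,0,0,0,0]]' 55; python3 - <<'E'
from h import *
to((.519,-.102,.266))
E
```

```text
t: 2.67
tcp_pos: [0.5681, 0.1006, 0.2657]
eef_rot: [0.114, 0.993, -0.0, -0.0]
force: [0.8, -0.8, 0.1]
gripper_width: 0.0365
grip_force: 0.0
t: 2.92
tcp_pos: [0.5681, 0.1009, 0.2657]
eef_rot: [0.114, 0.993, 0.0, 0.0]
force: [1.4, 0.6, 0.4]
gripper_width: 0.0298
grip_force: 55.0
t 2.92 tcp [0.5681 0.1009 0.2657] toolx [-0.974  0.227] tooly [0.227 0.974] d tool [ 0.0018 -0.2087 -0.0004]
```

```bash
python3 nudge.py '[[0.0,0,-0.01,0,0],[0.0,0,-0.01,0,0],[0.0,0,-0.01,0,0],[0.0,0,0,0,0]]'; python3 - <<'E'
from h import *
from bench import robot
to((.519,-.102,.266))
c=robot.capture("side")
cm=cam(c);hsv=cv2.cvtColor(c["color"],cv2.COLOR_BGR2HSV)
m=(hsv[...,0]>45)&(hsv[...,0]<90)&(hsv[...,1]>80)
b=max(blobs(m,100),key=lambda q:q[0]);mm=b[3];print(b[2])
# axis line from mid-columns
y0=b[2][1];H=b[2][3]
for f in(.1,.2,.5,.7,.9):
    r=int(y0+f*H);x=np.nonzero(mm[r])[0];print(r,x.min(),x.max())
E
```

```text
t: 3.25
tcp_pos: [0.5609, 0.0673, 0.2657]
eef_rot: [0.116, 0.993, -0.001, -0.0]
force: [0.3, -1.1, 2.5]
gripper_width: 0.03
grip_force: 55.0
t 3.25 tcp [0.5609 0.0673 0.2657] toolx [-0.973  0.23 ] tooly [0.23  0.973] d tool [ 0.0018 -0.1744  0.0002]
[295, 184, 30, 91]
193 311 316
202 307 314
229 296 324
247 298 324
265 299 324
```

```bash
cat >> h.py <<'E'
def sil(cm,X,r,z):
    a=np.linspace(0,2*np.pi,200);P=np.array([proj(cm,(X[0]+r*np.cos(t),X[1]+r*np.sin(t),z)) for t in a]);return P.min(0).round(1),P.max(0).round(1)
E
python3 - <<'E'
from h import *
c=dict(np.load("pics/side0.npz"));cm=cam(c)
print("foot",sil(cm,(.5609,.0673),.037,0),"before .5681,.1009:",sil(cm,(.5681,.1009),.037,0),"measured 0: 291-316,max row 284.5; now: rows to 274.5, cols")
print(sil(cm,(.5609,.0673),.037,.05))
E
```

```text
foot (array([296.7, 252.8]), array([325. , 276.5])) before .5681,.1009: (array([288.2, 261.4]), array([317. , 285.8])) measured 0: 291-316,max row 284.5; now: rows to 274.5, cols
(array([295.8, 241.4]), array([325.1, 265.2]))
```

The bottle is tracking upright, since the foot moved as predicted. Continuing.

```bash
python3 nudge.py '[[0.0,0,-0.018,0,0],[0.0,0,-0.018,0,0],[0.0,0,-0.018,0,0],[0.0,0,-0.018,0,0],[0.0,0,-0.018,0,0],[0.0,0,-0.018,0,0],[0.0,0,-0.018,0,0],[0.0,0,-0.018,0,0],[0.0,0.0018,-0.018,0,0],[0.0,0,-0.0105,0,0],[0.0,0,0,0,0],[0.0,0,0,0,0]]'; python3 - <<'E'
from h import *
from bench import robot
to((.519,-.102,.266))
for n in("side","scene"):
    c=robot.capture(n);cm=cam(c);cv2.imwrite(f"pics/{n}1.png",c["color"])
    hsv=cv2.cvtColor(c["color"],cv2.COLOR_BGR2HSV);m=(hsv[...,0]>45)&(hsv[...,0]<90)&(hsv[...,1]>80)
    b=max(blobs(m,100),key=lambda q:q[0]);print(b[2],sil(cm,(.519,-.102),.037,0))
E
```

```text
t: 4.3
tcp_pos: [0.5201, -0.098, 0.2659]
eef_rot: [0.115, 0.993, -0.001, -0.0]
force: [-0.6, -3.4, 3.3]
gripper_width: 0.0298
grip_force: 55.2
t 4.3 tcp [ 0.5201 -0.098   0.2659] toolx [-0.974  0.228] tooly [0.228 0.974] d tool [ 0.0001 -0.0042 -0.0001]
[338, 150, 29, 84] (array([337.2, 214.4]), array([363.4, 234.6]))
[279, 124, 33, 105] (array([280.5, 204.2]), array([311.4, 229.5]))
```

```bash
python3 nudge.py '[[0.0,0,-0.003,0,0],[0.0,0,0,0,0],[0.034,0,0,0,0],[0.034,0,0,0,0],[0.034,0,0,0,0],[0.07,0,0,0,0],[0.088,0,0,0,0],[0.088,0,0,0,0],[0.088,0,0,0,0],[0.088,0,0,0,0],[0.088,0,0,0,0],[0.088,0,0,0,0]]' 10; python3 - <<'E'
from h import *
from bench import robot
to((.519,-.102,.36))
for n in("side","scene"):
    c=robot.capture(n);cm=cam(c)
    hsv=cv2.cvtColor(c["color"],cv2.COLOR_BGR2HSV);m=(hsv[...,0]>45)&(hsv[...,0]<90)&(hsv[...,1]>80)
    b=max(blobs(m,100),key=lambda q:q[0]);print(b[2])
E
python3 nudge.py '[[0.088,0,0,-0.03,0],[0.088,0,0,-0.03,0],[0.088,0,0,-0.03,0],[0.088,0,0,0,0]]'
```

```text
t: 5.4
tcp_pos: [0.5197, -0.0992, 0.2657]
eef_rot: [0.114, 0.993, -0.0, 0.0]
force: [-0.1, 0.7, 0.5]
gripper_width: 0.0786
grip_force: 0.0
t 5.4 tcp [ 0.5197 -0.0992  0.2657] toolx [-0.974  0.227] tooly [0.227 0.974] d tool [ 0.     -0.0029 -0.0943]
[338, 143, 29, 91]
[278, 125, 34, 104]
t: 5.83
tcp_pos: [0.5224, -0.0993, 0.3616]
eef_rot: [0.114, 0.993, -0.0, 0.005]
force: [1.2, -0.1, 1.0]
gripper_width: 0.0882
grip_force: 0.0
```

```bash
python3 - <<'E'
from h import *
s,R=to((.476,.126,.28));print(np.round(s["joints"],3))
E
```

```text
t 5.83 tcp [ 0.5224 -0.0993  0.3616] toolx [-0.974  0.227] tooly [0.227 0.974] d tool [0.0971 0.2088 0.0808]
[ 0.345  0.247 -0.292  1.722  0.077  1.174  1.374]
```

```bash
python3 nudge.py '[[0.088,0.016,0.035,0,0],[0.088,0.016,0.035,0,0],[0.088,0.016,0.035,0,0],[0.088,0.016,0.035,0.01,0],[0.088,0.016,0.035,0.03,0],[0.088,0.017,0.034,0.03,0],[0.088,0,0,0.011,0],[0.088,0,0,0,0],[0.088,0,0,0,0],[0.088,0,0,0,0]]'; python3 - <<'E'
from h import *
from bench import robot
s,R=to((.474,.126,.09))
c=robot.capture("wrist");cm=cam(c,s);np.savez("pics/w2.npz",**c,eef_rot=s["eef_rot"],tcp_pos=s["tcp_pos"])
print(proj(cm,(.474,.126,.1)))
p=proj(cm,(.474,.126,.1)).astype(int)
cr=c["color"][max(p[1]-60,0):p[1]+60,p[0]-70:p[0]+70];cv2.imwrite("pics/nut1.png",cv2.resize(cr,None,fx=5,fy=5,interpolation=2));print(p-[70,60])
E
```

```text
t: 6.67
tcp_pos: [0.476, 0.1144, 0.2841]
eef_rot: [0.115, 0.993, -0.0, 0.001]
force: [-0.2, 0.4, -0.1]
gripper_width: 0.088
grip_force: 0.0
t 6.67 tcp [0.476  0.1144 0.2841] toolx [-0.973  0.229] tooly [0.229 0.973] d tool [0.0049 0.0108 0.1941]
[326.2612228  183.26491623]
[256 123]
```

View pics/nut1.png

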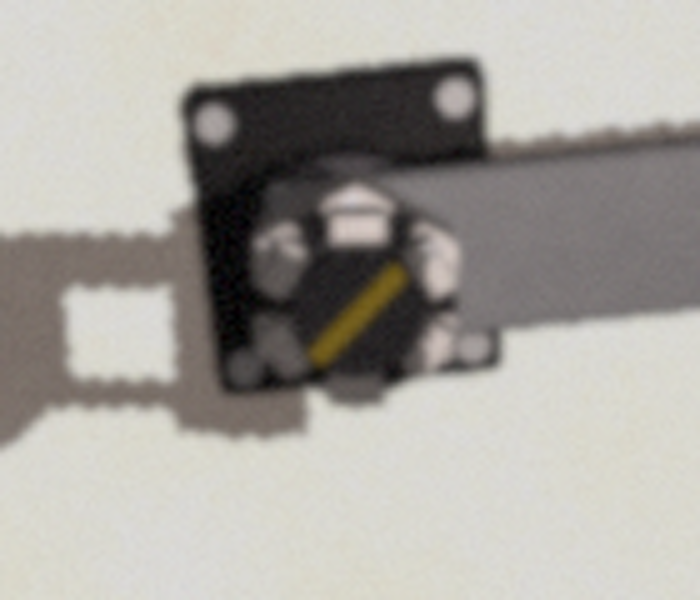

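The stud centre is at crop (357,315), with the yellow line from (315,360) to (405,268). The six crown lugs lie at about 90°, 30°, -30° and so on, so a pair of slots lies almost along image x, which is tool y. The jaws are already nearly square to a pair of flats.

```bash
python3 - <<'E'
from h import *
z=np.load("pics/w2.npz");c=dict(z);cm=cam(c,c);im=c["color"]
hsv=cv2.cvtColor(im,cv2.COLOR_BGR2HSV)
m=(hsv[...,0]>15)&(hsv[...,0]<38)&(hsv[...,1]>110)&(hsv[...,2]>50)
m[:165]=0;m[205:]=0;m[:,:305]=0;m[:,345:]=0
P=np.array([ray(cm,p,.104)[:2] for p in np.argwhere(m)[:,::-1]])
mu=P.mean(0);w,v=np.linalg.eigh(np.cov((P-mu).T));d=v[:,1]
print(len(P),"centre",mu,"stud yaw",np.degrees(np.arctan2(d[1],d[0]))%180,"len",np.sqrt(12*w[1]),np.sqrt(12*w[0]))
R=Ro.from_quat(c["eef_rot"]).as_matrix();print("tool y yaw",np.degrees(np.arctan2(R[1,1],R[0,1])))
L=np.array([(357,232),(437,262),(437,340),(355,388),(280,345),(280,262)],float)/5+[256,123]
for p in L:
    q=ray(cm,p,.102)[:2]-mu;print(np.degrees(np.arctan2(q[1],q[0])).round(1),np.linalg.norm(q).round(4))
E
```

```text
153 centre [0.47586324 0.12648357] stud yaw 124.49755043597374 len 0.028708362287811855 0.006601595907912345
tool y yaw 76.75843429010489
166.3 0.0177
108.6 0.0209
56.6 0.0194
-13.1 0.0179
-78.3 0.0185
-136.8 0.02
```

```bash
python3 nudge.py '[[0.088,0.0037,0.0116,0.03,0],[0.088,0,0,0.03,0],[0.088,0,0,0.03,0],[0.088,0,0,0.03,0],[0.088,0,0,0.02,0],[0.088,0,0,0.01,0],[0.088,0,0,0,0],[0.088,0,0,0,0],[0.088,0,0,0,0]]'; python3 - <<'E'
from h import *
to((.475,.1265,.088))
E
```

```text
t: 7.47
tcp_pos: [0.4754, 0.128, 0.1348]
eef_rot: [0.114, 0.993, 0.0, 0.001]
force: [1.0, 0.6, -0.2]
gripper_width: 0.0876
grip_force: 0.0
t 7.47 tcp [0.4754 0.128  0.1348] toolx [-0.974  0.227] tooly [0.227 0.974] d tool [ 0.0002 -0.0016  0.0468]
```

```bash
python3 nudge.py '[[0.088,0,-0.0015,0.02,0],[0.088,0,0,0.02,0],[0.088,0,0,0.007,0],[0.088,0,0,0,0],[0.088,0,0,0,0]]'; python3 nudge.py '[[0.0,0,0,0,0],[0.0,0,0,0,0],[0.0,0,0,0,0],[0.0,0,0,0,0],[0.0,0,0,0,0],[0.0,0,0,0,0],[0.0,0,0,0,0]]' 15; python3 - <<'E'
from h import *
s,R=to((.475,.1265,.088));print(s["force"],s["torque"],s["joints"][6],np.degrees(np.arctan2(R[1,1],R[0,1])))
E
```

```text
t: 7.88
tcp_pos: [0.4743, 0.1266, 0.0872]
eef_rot: [0.114, 0.993, 0.0, 0.0]
force: [-0.7, -0.7, -0.3]
gripper_width: 0.0884
grip_force: 0.0
t: 8.47
tcp_pos: [0.4737, 0.1263, 0.0863]
eef_rot: [0.114, 0.993, -0.0, 0.0]
force: [0.2, -0.2, 1.5]
gripper_width: 0.0458
grip_force: 15.0
t 8.47 tcp [0.4737 0.1263 0.0863] toolx [-0.974  0.227] tooly [0.227 0.974] d tool [-0.0012  0.0005 -0.0017]
[ 0.15266291 -0.18215839  1.54152969] [ 0.12702967  0.00657972 -0.03033392] 0.6899111952263988 76.89191219732027
```

```bash
cat > st.py <<'E'
from h import *
from bench import robot
s=robot.sense();R=Ro.from_quat(s["eef_rot"]).as_matrix()
print("yaw",np.degrees(np.arctan2(R[1,1],R[0,1])).round(2),"F",np.round(s["force"],1),"T",np.round(s["torque"],2),"tau7",round(s["joint_torque"][6],3),"j7",round(s["joints"][6],2))
E
python3 nudge.py '[[0,0,0,0,0],[0,0,0,0,0.06],[0,0,0,0,0.06],[0,0,0,0,0]]' 50; python3 st.py; python3 nudge.py '[[0,0,0,0,0.1],[0,0,0,0,0.1],[0,0,0,0,0.1],[0,0,0,0,0.08],[0,0,0,0,0]]'; python3 st.py;python3 nudge.py '[[0,0,0,0,0.1],[0,0,0,0,0.05],[0,0,0,0,0]]'; python3 st.py
```

```text
t: 8.8
tcp_pos: [0.4738, 0.1265, 0.0864]
eef_rot: [0.175, 0.985, -0.0, 0.0]
force: [-0.5, -0.5, 2.3]
gripper_width: 0.0455
grip_force: 50.0
yaw 69.9 F [-0.5 -0.5  2.3] T [ 0.08 -0.06 -0.05] tau7 -0.615 j7 0.59
t: 9.22
tcp_pos: [0.474, 0.1269, 0.0864]
eef_rot: [0.357, 0.934, 0.0, 0.0]
force: [0.9, 1.3, 0.4]
gripper_width: 0.0455
grip_force: 50.0
yaw 48.21 F [0.9 1.3 0.4] T [ 0.26 -0.24  0.01] tau7 -0.879 j7 0.3
t: 9.47
tcp_pos: [0.4741, 0.127, 0.0864]
eef_rot: [0.424, 0.906, 0.001, 0.0]
force: [1.7, 1.9, -0.4]
gripper_width: 0.0454
grip_force: 50.0
yaw 39.79 F [ 1.7  1.9 -0.4] T [ 0.43 -0.32 -0.03] tau7 -0.598 j7 0.19
```

```bash
for i in 1; do :; done
python3 nudge.py '[[0,0,0,0,0.08],[0,0,0,0,0.07],[0,0,0,0,0]]'|grep -v eef; python3 st.py
python3 nudge.py '[[0,0,0,0,0.08],[0,0,0,0,0.07],[0,0,0,0,0]]'|grep -v eef; python3 st.py
```

```text
t: 9.72
tcp_pos: [0.4743, 0.1271, 0.0864]
force: [2.0, 3.9, -2.2]
gripper_width: 0.0453
grip_force: 50.0
yaw 31.18 F [ 2.   3.9 -2.2] T [ 0.55 -0.52 -0.07] tau7 -0.736 j7 0.07
t: 9.97
tcp_pos: [0.4744, 0.1272, 0.0864]
force: [4.0, 3.9, -3.6]
gripper_width: 0.0456
grip_force: 50.0
yaw 22.63 F [ 4.   3.9 -3.6] T [ 0.7  -0.75 -0.02] tau7 -0.735 j7 -0.04
```

```bash
python3 nudge.py '[[0,0,0,0,0.08],[0,0,0,0,0.07],[0,0,0,0,0]]'|grep -v eef; python3 st.py
python3 nudge.py '[[0,0,0,0,0.08],[0,0,0,0,0.07],[0,0,0,0,0]]'|grep -v eef; python3 st.py
```

```text
t: 10.22
tcp_pos: [0.4746, 0.1273, 0.0864]
force: [3.6, 3.7, -3.8]
gripper_width: 0.0457
grip_force: 50.0
yaw 14.05 F [ 3.6  3.7 -3.8] T [ 0.73 -0.85 -0.03] tau7 -0.677 j7 -0.15
t: 10.47
tcp_pos: [0.4748, 0.1273, 0.0864]
force: [5.3, 3.8, -4.7]
gripper_width: 0.0453
grip_force: 50.0
yaw 5.45 F [ 5.3  3.8 -4.7] T [ 0.73 -0.94  0.02] tau7 -0.674 j7 -0.27
```

```bash
python3 nudge.py '[[0,0,0,0,0.08],[0,0,0,0,0.07],[0,0,0,0,0]]'|grep -v eef; python3 st.py
python3 nudge.py '[[0,0,0,0,0.08],[0,0,0,0,0.07],[0,0,0,0,0]]'|grep -v eef; python3 st.py
```

```text
t: 10.72
tcp_pos: [0.475, 0.1272, 0.0864]
force: [4.3, 2.9, -5.0]
gripper_width: 0.0462
grip_force: 50.0
yaw -3.15 F [ 4.3  2.9 -5. ] T [ 0.76 -1.04  0.04] tau7 -0.672 j7 -0.38
t: 10.97
tcp_pos: [0.4752, 0.1272, 0.0864]
force: [5.5, 3.7, -5.7]
gripper_width: 0.0457
grip_force: 50.0
yaw -11.73 F [ 5.5  3.7 -5.7] T [ 0.72 -1.06 -0.04] tau7 -0.693 j7 -0.49
```

```bash
python3 nudge.py '[[0,0,0,0,0.05],[0,0,0,0,0.05],[0,0,0,0,0]]'|grep -E "wid|force"; python3 st.py
python3 nudge.py '[[0,0,0,0,0.05],[0,0,0,0,0.05],[0,0,0,0,0]]'|grep -E "wid|force"; python3 st.py
```

```text
force: [6.3, 3.6, -5.5]
gripper_width: 0.0454
grip_force: 50.0
yaw -17.33 F [ 6.3  3.6 -5.5] T [ 0.63 -1.17  0.29] tau7 -0.772 j7 -0.57
force: [6.3, 3.0, -5.0]
gripper_width: 0.0454
grip_force: 50.0
yaw -23.07 F [ 6.3  3.  -5. ] T [ 0.58 -1.27  0.28] tau7 -0.771 j7 -0.64
```

Tz jumped to about 0.29 N m between yaw -12° and -17°, so the nut has bitten. The first alignment is at yaw ≈ 4.5-60 = -55.5°, about 0.7 rad past the bite, which fits the stated range. Carrying on.

```bash
python3 nudge.py '[[0,0,0,0,0.06],[0,0,0,0,0.06],[0,0,0,0,0.06],[0,0,0,0,0.06],[0,0,0,0,0]]'|grep -E "wid|tcp"; python3 st.py
python3 nudge.py '[[0,0,0,0,0.06],[0,0,0,0,0.06],[0,0,0,0,0.06],[0,0,0,0,0.06],[0,0,0,0,0]]'|grep -E "wid|tcp"; python3 st.py
```

```text
tcp_pos: [0.4757, 0.127, 0.0865]
gripper_width: 0.0458
yaw -36.86 F [ 6.7  3.2 -6.4] T [ 0.53 -1.4   0.2 ] tau7 -0.823 j7 -0.82
tcp_pos: [0.4759, 0.1268, 0.0865]
gripper_width: 0.0455
yaw -50.63 F [ 8.2  1.9 -7.4] T [ 0.41 -1.49  0.26] tau7 -0.821 j7 -1.0
```

```bash
python3 nudge.py '[[0,0,0,0,0.05],[0,0,0,0,0.05],[0,0,0,0,0],[0,0,0,0,0]]'|grep -E "wid|tcp"; python3 st.py
python3 nudge.py '[[0.06,0,0,0,0],[0.088,0,0,0,0],[0.088,0,0,0,0],[0.088,0,0,0,0],[0.088,0,0,0,0],[0.088,0,0,0,0],[0.088,0,0,-0.02,0],[0.088,0,0,-0.03,0],[0.088,0,0,-0.03,0],[0.088,0,0,-0.03,0],[0.088,0,0,0,0],[0.088,0,0,0,0]]'
python3 - <<'E'
from h import *
from bench import robot
s,R=to((.474,.126,.09))
c=robot.capture("wrist");cm=cam(c,s);im=c["color"]
p=proj(cm,(.4755,.1265,.1)).astype(int);print(p)
cr=im[max(p[1]-60,0):p[1]+60,p[0]-70:p[0]+70];cv2.imwrite("pics/nut2.png",cv2.resize(cr,None,fx=5,fy=5,interpolation=2))
np.savez("pics/w3.npz",**c,eef_rot=s["eef_rot"],tcp_pos=s["tcp_pos"])
hsv=cv2.cvtColor(im,cv2.COLOR_BGR2HSV)
m=(hsv[...,0]>15)&(hsv[...,0]<38)&(hsv[...,1]>110)&(hsv[...,2]>50);k=np.zeros_like(m);k[p[1]-30:p[1]+30,p[0]-30:p[0]+30]=1;m&=k
P=np.array([ray(cm,q,.104)[:2] for q in np.argwhere(m)[:,::-1]]);mu=P.mean(0);w,v=np.linalg.eigh(np.cov((P-mu).T));d=v[:,1]
print(len(P),mu,np.degrees(np.arctan2(d[1],d[0]))%180)
for n in("side","scene"):
    c=robot.capture(n);hsv=cv2.cvtColor(c["color"],cv2.COLOR_BGR2HSV);m=(hsv[...,0]>45)&(hsv[...,0]<90)&(hsv[...,1]>80)
    print(max(blobs(m,100),key=lambda q:q[0])[2]); cv2.imwrite(f"pics/{n}3.png",c["color"])
E
```

```text
tcp_pos: [0.4759, 0.1267, 0.0865]
gripper_width: 0.0454
yaw -56.22 F [ 7.5  2.3 -7.4] T [ 0.32 -1.55  0.19] tau7 -0.27 j7 -1.07
t: 13.63
tcp_pos: [0.4745, 0.1268, 0.1976]
eef_rot: [0.958, 0.288, 0.002, -0.0]
force: [-1.1, 0.1, -0.8]
gripper_width: 0.0881
grip_force: 0.0
t 13.63 tcp [0.4745 0.1268 0.1976] toolx [0.835 0.551] tooly [ 0.551 -0.835] d tool [-0.0013  0.0004  0.1076]
[318 214]
254 [0.47534888 0.12620748] 124.85118665658493
[349, 167, 18, 67]
[278, 121, 34, 108]
```

View pics/nut2.png

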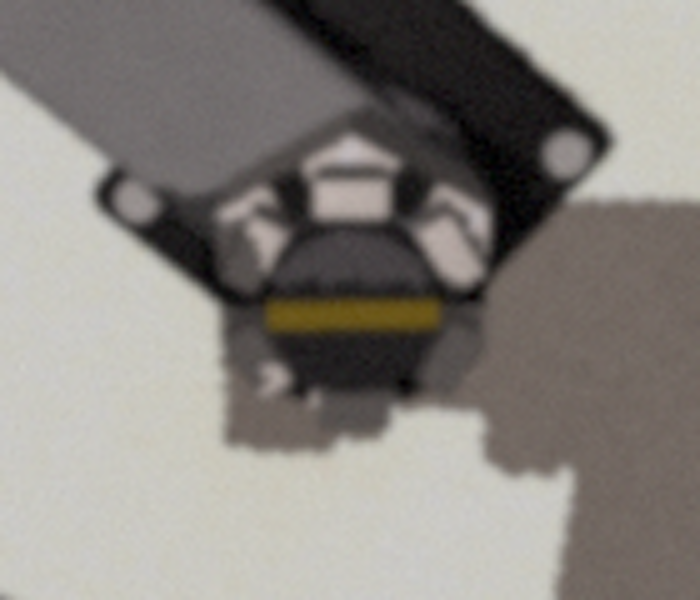

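View pics/scene3.png

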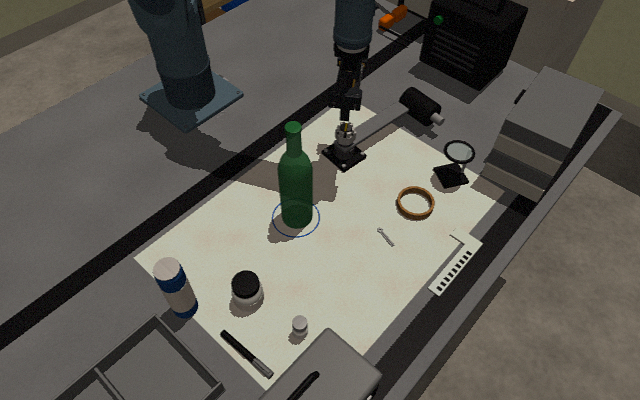

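The slots at left (230,298) and right (480,294) are parallel to the yellow line, so they line up with the pin hole. The scene picture shows the bottle upright inside the ring at (296,217), and the bystanders have not moved. The arm is clear of everything.

```bash
python3 -c "
from bench import robot
print(robot.sign_off())"
```

```text
the job is handed in; nothing more can be done
None
```

I handed the job in with no verdict returned: the bottle stands upright inside the blue ring, and the nut was tightened past its bite, never backed off, to the first slot in line with the pin hole (within about 1°); nothing else on the table moved.

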